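# Hang the weighing pan on the cheese counter's spring scale

### The job

Take the weighing pan by its handle and hang it from the snap hook under the hanging spring scale: keep hold of it while pressing its carrying bar down through the orange gate until it drops into the hook and the gate snaps shut behind it, then let the pan hang freely. Press with feeling and never pull the scale past its full load of 15 N, and leave the cheese, the jar and the tub where they are.

Things in the scene. Friction and masses are not known exactly. Their poses are not given: they have to be found in the camera images.
- stand: Fixed stand of the scale. Origin on the counter (height 0) straight below the middle of the snap hook. Its -x side is open and roughly faces the robot: the pan comes from there. A blue foot (150 x 110 x 14 mm) and an 18 mm column stand 155 mm to +x; a thin arm at 410 mm height carries the scale. Turned by up to 0.3 rad.
- hook_seat (a point): Where the middle of the pan's bar lies when hung, in the steel snap hook under the scale, about 187 mm above the counter when empty. Axes as the stand's. The hook is a 6 mm rod bent to a U in the x-z plane, open upward, mouth 20 mm wide inside: shank 13 mm to +x, tip 13 mm to -x, the tip's top 32 mm above this point. The orange gate closes the mouth.
- scale_hook (a joint): How far the hook is drawn down out of the spring scale, in m: about 0.003 empty, 0.050 at the full load of 15 N, evenly in between; the hook and its gate sink by this when pressed on.
- gate (a joint): Angle of the orange gate, rad: 0 shut, growing as it is pressed down and in (1.4 at most).
- pan_bar (a point): Middle of the pan's horizontal steel carrying bar (6 mm thick, straight for 68 mm along the pan's y axis), 110 mm above the pan's underside. Below it an open aluminium pan, 100 mm (x) x 110 mm (y) x 30 mm, joined to the bar by an upright rod on each y side, with nothing between bar and pan. In all 0.2 to 0.32 kg.
- pan_handle (a point): Centre of the blue fin handle on the pan's -x side (12 mm thick in y, 28 mm high, 50 mm long in x), 32 mm above the pan's underside, 80 mm to -x of the bar and 78 mm below it. Axes as the pan's. Pinch it from above across y. At the start it points roughly at the robot (within 0.5 rad). An equal handle is on the +x side.
- cheese_mid (a point): Centre of a small round white-rinded cheese, 94 mm wide, 40 mm high, standing on the counter. Leave alone.
- jar_mid (a point): Centre of an amber glass jar with yellow lid, 64 mm wide, 85 mm high. Leave alone.
- tub_mid (a point): Centre of a white plastic tub, 84 mm wide, 80 mm high. Leave alone.
- gate_mid (a point): Middle of the shut gate, a thin orange bar across the hook's mouth, 26 mm above the seat, hinged at the shank (+x) and yielding only downward. Pressed here it starts to yield at 6 to 8 N, more than the pan's weight, and lets the bar through at about 8 to 12 N (more nearer the shank); the resistance then drops and it springs up behind the bar. Sinks with the hook.
- scale: The spring scale's flat blue case with a white dial (26 mm in x, 60 mm in y), between 287 and 363 mm above the counter; origin at its hanging point, 385 mm up. It can swing a little in its x-z plane. The hook's rod comes out of its underside on the middle line and bends to the shank 50 to 34 mm above the seat.
There are look-alikes about, which are no part of the job. Several things look just like the part that bears pan_bar: the one meant starts farthest to the robot's right.

How it is judged:
On the way:
1. the gate is pressed open by the bar while the gripper holds the pan (value of joint gate above 0.5 rad and contact force between the fingers and pan above 2 N and distance between pan_bar and hook_seat below 0.03 m).
At the end, for the whole second after the job is handed in: The pan hangs freely and still (slower than 0.05 m/s), upright within 0.25 rad and clear of the counter, its bar lying in the bottom of the snap hook (within 8 mm across, 25 mm along the bar, 6 mm in height) with the gate shut (under 0.15 rad) (x of pan_bar in the frame of hook_seat between -0.008 and 0.008 m and y of pan_bar in the frame of hook_seat between -0.025 and 0.025 m and z of pan_bar in the frame of hook_seat between -0.005 and 0.006 m and value of joint gate below 0.15 rad and angle between pan_bar's own z axis and vertical below 0.25 rad and height (world z) of pan_bar above 0.15 m and linear speed of pan below 0.05 m/s); the robot touches nothing.
It fails at once if the scale is pulled past its full load of 15 N (hook drawn out more than 50 mm) (value of joint scale_hook above 0.05 m).
It fails at once if the cheese, the jar or the tub is moved by more than 20 mm (distance of any of cheese_mid, jar_mid, tub_mid from where it was at the start of the episode above 0.02 m).
It also fails if it takes over 72 s, if anything falls off the work surface, if the arm or the gripper's body presses on something with over 40 N, if the wrist force passes 120 N, or if a joint passes its speed limit or range.

### The arm

A 6-joint arm with a two-finger parallel gripper is mounted at the origin on the work surface. World frame = base frame: x ahead of the robot, y to its left, z up, the work surface at z = 0. Lengths are in m, angles in rad, forces in N, time in s.
With the tool pointing down it reaches from about 0.3 to 0.875 m from the base axis. Payload 6.4 kg.
Tool frame: the origin (TCP) lies midway between the tips of the shut fingers; the grasp point (between the pads) lies 19 mm behind it; z points along the fingers, y is the line along which they close (so a half turn about z gives the same grasp; the last joint's range is limited). The gripper opens to 85 mm and grips with 20 to 120 N. Pads are 22 mm wide; open, the fingers measure 114 mm over their backs; the gripper's body (76 mm by 85 mm) begins 54 mm behind the grasp point. The pads swing forward as they close: fully open they stand 13 mm farther back than shut.
Start: joints at [1.123, 0.181, 1.607, -0, 1.354, -0.206], TCP at [0.138, 0.558, 0.196] pointing down, gripper open.
Joint ranges: [-2.99, 2.99], [-0.89, 2.07], [0.3, 2.58], [-1.14, 4.28], [0, 2.63], [-3.12, 3.12]. Speed limits (rad/s): [2.57, 2.57, 3.01, 3.14, 3.14, 3.14].

### API

Orientations are given as a unit quaternion [w, x, y, z].
In Python, from bench import status, camera, ctrl gives the robot as it stands. The module is installed in compiled form; this text tells all that it offers.
- The arm moves only by the shell command python3 -m handwheel 'ROWS'. ROWS is JSON, a list that holds one entry, the list of rows, each a list of 7 numbers: the opening, from -1 (shut) to 1 (fully open), then the shift along the tool's x, y, z in cm, then the turn, a rotation vector about the tool's x, y, z in degrees. A call has 1 to 10 rows; each row is the pose to reach, as a shift and turn from the pose commanded when the call began, along the tool's axes at that moment; what a row does not reach only later rows make up. A row lasts 1/8 s, in which the tool goes at most 62.5 mm and 10.7 degrees, less where a joint would pass 70% of its speed; a pose out of reach is approached as far as the arm can. A call with a gripper value outside its range is refused whole. The fingers move at their own pace and stop on an object; the grip force is fixed at half the most. Time passes only in rows, so rows that repeat a pose let the fingers close. It gives the time, the measured TCP pose, the force, the opening and the grip force at its end, in the units of the state.
- status.get_obs(): the state, without advancing time (a new reading comes with each control period).
- camera(name): name is "scene" or "top" or "wrist"; returns a dict with "frame" (420x560x3 uint8, blue, green, red), "depth" (420x560 float32, m along the optical axis (not along the pixel's ray), 0 where there is no reading), "fx", "fy", "cx", "cy" (pixels), "extrinsics" (4x4, takes a point from camera to world coordinates); the wrist camera has in their place "hand_eye" (4x4, takes a point from camera to tool coordinates, whose origin is the TCP and whose axes are the flange's). Camera axes: x right, y down, z forward; pixel columns grow to the right and rows downward; lengths in m; the calibration is good to about 2 mm. A picture is of the moment at which its call begins: read the wrist's pose just before it.
- ctrl.hand_in(): hands the job in; it is judged then, once.
The state is a dict: "time_s": time; "q": joint angles; "dq": joint speeds; "joint_efforts": joint torques, N m; "eef_pos": TCP position; "eef_rot": TCP orientation; "wrist_force": force on the tool from outside, world axes, zero at the start; "torque": the same for the moment, N m; "opening": opening from 0.0 (shut) to 1.0 (fully open); "grasp_force": force on a finger pad.
Only numpy, scipy, OpenCV 4.12 (cv2) and the standard library are available. Lean on these libraries where they do the work, as an engineer would, in place of code of your own. Each camera call takes 0.05 s, during which the arm holds its last target. There are 200 camera calls.

## Working session

There is one attempt and no reset: what is moved stays moved. The work goes in short steps, Python scripts to look and compute and a shell command to move; the robot and the scene stay as the last step left them, time stands still between calls to the robot, and variables do not carry over. Pictures are saved under pics/ and viewed, at most 10 in all, crops included, and the job is handed in when it is done.

```bash
mkdir -p pics; cat > h.py <<'E'
import numpy as np, cv2
from bench import status, camera, ctrl
from scipy.spatial.transform import Rotation as R
def T_tool():
    o=status.get_obs(); T=np.eye(4); q=o['eef_rot']
    T[:3,:3]=R.from_quat([q[1],q[2],q[3],q[0]]).as_matrix(); T[:3,3]=o['eef_pos']; return T
def grab(name):
    T=T_tool(); c=camera(name)
    c['X']=c['extrinsics'] if 'extrinsics' in c else T@c['hand_eye']; 
    np.savez('pics/'+name+'.npz',**{k:c[k] for k in('frame','depth','fx','fy','cx','cy','X')}); return c
def load(name): return np.load('pics/'+name+'.npz')
def pt(c,u,v,d=None):
    d=float(c['depth'][int(v),int(u)]) if d is None else d
    return (c['X']@[(u-c['cx'])/c['fx']*d,(v-c['cy'])/c['fy']*d,d,1])[:3]
def cloud(c):
    v,u=np.mgrid[:420,:560]; d=c['depth']
    P=np.stack([(u-c['cx'])/c['fx']*d,(v-c['cy'])/c['fy']*d,d,np.ones_like(d)],-1)@c['X'].T
    P[d==0]=np.nan; return P[...,:3]
E
python3 - <<'E'
from h import *
a=grab('scene');b=grab('top')
cv2.imwrite('pics/scene1.png',a['frame']);cv2.imwrite('pics/top1.png',b['frame'])
np.set_printoptions(precision=3,suppress=True)
print(status.get_obs()); print(a['X'],b['X'])
E
```

```text
{'time_s': 0.1, 'q': array([ 1.123,  0.181,  1.608, -0.   ,  1.354, -0.206]), 'dq': array([-0.001, -0.001, -0.002, -0.001,  0.003,  0.   ]), 'joint_efforts': array([  0.   , -44.586, -35.224,  -0.   ,   0.004,   0.   ]), 'eef_pos': array([0.137, 0.558, 0.196]), 'eef_rot': array([-0.   ,  0.121,  0.993, -0.001]), 'wrist_force': array([0.425, 0.201, 0.25 ]), 'torque': array([-0.032,  0.037,  0.011]), 'grasp_force': 0.0, 'opening': 1.0012956765970689}
[[ 0.837  0.388 -0.387  1.14 ]
 [ 0.548 -0.596  0.587 -0.839]
 [-0.003 -0.703 -0.712  1.254]
 [ 0.     0.     0.     1.   ]] [[ 0.06  -0.976  0.211  0.374]
 [-0.998 -0.059  0.013 -0.014]
 [-0.    -0.211 -0.977  1.203]
 [ 0.     0.     0.     1.   ]]
```

View pics/scene1.png

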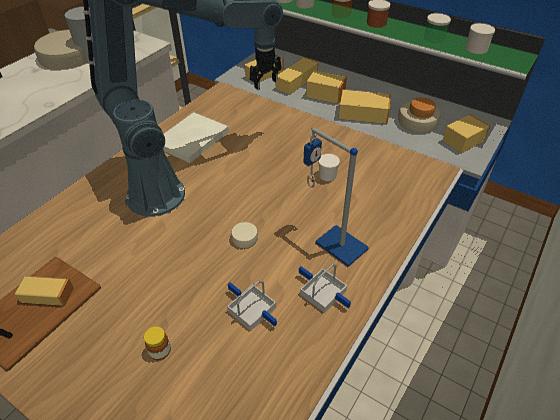

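View pics/top1.png

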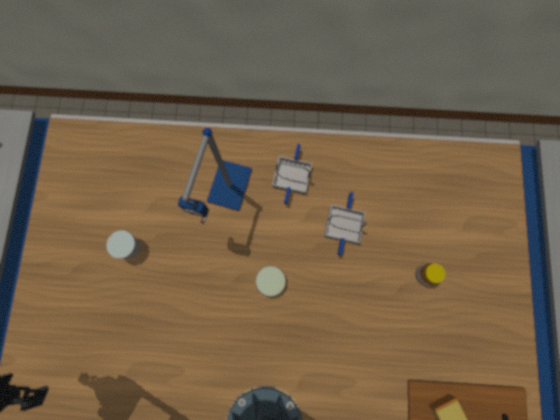

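The scene shows two look-alike pans: A at scene (323,289) / top (292,176), and B at scene (251,305) / top (345,226). In the top view right is −y, the robot's right, so B is the pan meant. The stand's hook is at scene (311,182), the cheese at top (271,282), the tub at (121,244) and the jar at (433,274).

```bash
python3 - <<'E'
from h import *
np.set_printoptions(precision=3,suppress=True)
a=load('scene');b=load('top')
for n,u,v in [('panA',292,178),('panB',345,228),('hB-',341,246),('hB+',350,200),('hA-',288,197),('cheese',271,282),('tub',121,244),('jar',433,274),('foot',230,186),('colTop',207,132),('scale',192,207)]:
    print(n,pt(b,u,v))
C=cloud(b); 
# blue masks
f=b['frame'].astype(int); m=(f[...,0]>90)&(f[...,0]-f[...,2]>60)
n,l,s,c=cv2.connectedComponentsWithStats(m.astype(np.uint8))
for i in range(1,n):
    if 15<s[i,4]<3000: print(c[i],s[i,4],np.nanmedian(C[l==i],0))
t=cv2.resize(b['frame'][150:280,250:400],None,fx=4,fy=4,interpolation=2)
s=cv2.resize(a['frame'][110:340,210:360],None,fx=2.26,fy=2.26,interpolation=2)[:520]
cv2.imwrite('pics/c1.png',cv2.hconcat([cv2.resize(t,(460,520*460//600)),np.zeros((520*460//600,1,3),np.uint8)]))
im=np.zeros((520,800,3),np.uint8); im[:398,:460]=cv2.resize(t,(460,398)); im[:,461:461+s.shape[1]]=s; cv2.imwrite('pics/c1.png',im)
E
```

```text
panA [ 0.759 -0.042 -0.002]
panB [ 0.6   -0.22   0.006]
hB- [ 0.536 -0.201  0.048]
hB+ [ 0.682 -0.226  0.048]
hA- [ 0.681 -0.032  0.047]
cheese [0.415 0.005 0.042]
tub [0.498 0.455 0.081]
jar [ 0.465 -0.463  0.086]
foot [0.713 0.156 0.02 ]
colTop [0.718 0.16  0.421]
scale [0.56  0.189 0.363]
[206.429 131.179] 28 [0.72  0.16  0.423]
[297.    151.368] 19 [ 0.832 -0.053  0.046]
[536.955 283.228] 2051 [ 0.452 -0.943 -0.184]
[237.752 174.528] 371 [0.757 0.134 0.014]
[223.42  193.547] 574 [0.683 0.181 0.014]
[287.    194.214] 28 [ 0.691 -0.028  0.046]
[349.733 200.033] 30 [ 0.682 -0.226  0.046]
[183.75  203.536] 28 [0.566 0.21  0.362]
[340.842 246.368] 38 [ 0.535 -0.201  0.046]
```

View pics/c1.png

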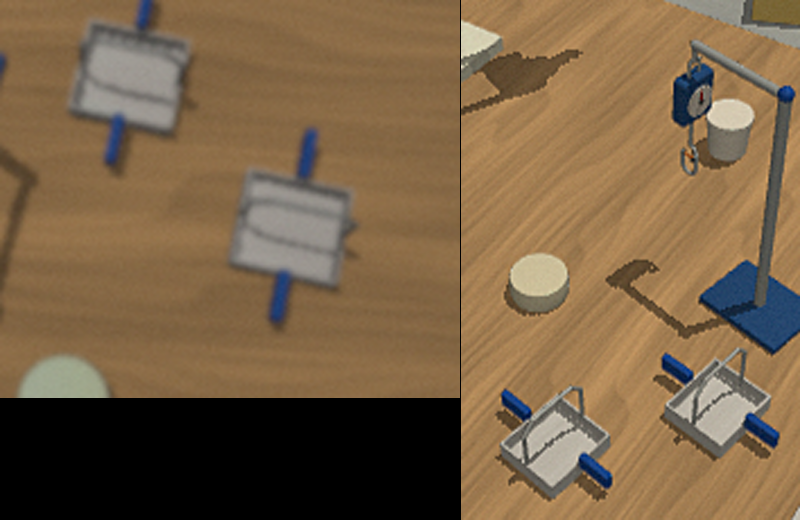

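Confirmed: pan B (top crop, right-hand one; scene crop, left one) is the one farthest to the robot's right. I'll measure the stand from both clouds and work out the approach.

```bash
cat >> h.py <<'E'
np.set_printoptions(precision=4,suppress=True)
def go(p,yaw_y=None,pitch=0):
    "print shift (cm) and rotvec (deg) in tool axes from measured pose to TCP p, tool y at world yaw yaw_y, pointing down, then pitched (about tool y)"
    T=T_tool(); d=T[:3,:3].T@(np.array(p)-T[:3,3])*100
    r=np.zeros(3)
    if yaw_y is not None:
        y=np.array([np.cos(yaw_y),np.sin(yaw_y),0]); z=np.array([0,0,-1.]); x=np.cross(y,z)
        G=np.stack([x,y,z],1)@R.from_euler('y',pitch).as_matrix()
        r=np.degrees(R.from_matrix(T[:3,:3].T@G).as_rotvec())
    print('shift cm',d.round(2),'rot deg',r.round(2),'at',T[:3,3])
E
python3 - <<'E'
from h import *
a=load('scene');b=load('top')
for nm,c in(('top',b),('scene',a)):
    P=cloud(c).reshape(-1,3); P=P[np.isfinite(P[:,0])]
    k=(abs(P[:,0]-.63)<.14)&(abs(P[:,1]-.18)<.1)
    for lo,hi in((.005,.03),(.05,.15),(.15,.24),(.24,.28),(.285,.365),(.37,.395),(.395,.43)):
        q=P[k&(P[:,2]>lo)&(P[:,2]<hi)]
        if len(q)>2: print(nm,lo,hi,len(q),q.mean(0),q.min(0),q.max(0))
    q=P[k&(P[:,2]>.4)&(P[:,2]<.43)]
    if len(q)>5:
        vx,vy,x,y=cv2.fitLine(q[:,:2].astype(np.float32),cv2.DIST_L2,0,.01,.01).ravel(); print('arm',vx,vy,x,y,np.arctan2(vy,vx))
    q=P[k&(P[:,2]>.008)&(P[:,2]<.022)]
    if len(q)>5: print('foot',cv2.minAreaRect(q[:,:2].astype(np.float32)))
go([.53,-.2,.15],np.pi/2-.168)
E
```

```text
top 0.005 0.03 1246 [0.6995 0.1611 0.0136] [0.4901 0.08   0.005 ] [0.77   0.2753 0.0295]
top 0.05 0.15 64 [0.7143 0.1576 0.1025] [0.7103 0.1517 0.0516] [0.7233 0.1683 0.1498]
top 0.15 0.24 101 [0.6735 0.1673 0.1983] [0.5533 0.1515 0.1511] [0.7236 0.1984 0.2395]
top 0.24 0.28 39 [0.7143 0.1578 0.2627] [0.7109 0.1517 0.2409] [0.7231 0.167  0.2799]
top 0.285 0.365 484 [0.5932 0.1811 0.344 ] [0.5499 0.1518 0.2856] [0.7233 0.2227 0.3649]
top 0.37 0.395 51 [0.6566 0.1692 0.3824] [0.5641 0.1521 0.3707] [0.7226 0.2035 0.3941]
top 0.395 0.43 531 [0.6482 0.175  0.4154] [0.5617 0.1499 0.3952] [0.7288 0.2007 0.4254]
arm 0.9765894 -0.21511188 0.64763486 0.17523018 -0.21680641
foot ((0.7132890820503235, 0.16197139024734497), (0.11035923659801483, 0.13687781989574432), 77.87940216064453)
scene 0.005 0.03 968 [0.6953 0.1582 0.0128] [0.4905 0.0806 0.005 ] [0.7699 0.2789 0.0292]
scene 0.05 0.15 114 [0.7215 0.156  0.1015] [0.7102 0.1489 0.0529] [0.7292 0.1646 0.1489]
scene 0.15 0.24 176 [0.6694 0.1689 0.1999] [0.5514 0.1486 0.1508] [0.729  0.1992 0.2397]
scene 0.24 0.28 74 [0.6881 0.1643 0.2605] [0.5665 0.1484 0.2418] [0.7286 0.1977 0.2797]
scene 0.285 0.365 497 [0.6102 0.177  0.3322] [0.5493 0.1486 0.2856] [0.7292 0.2218 0.365 ]
scene 0.37 0.395 67 [0.6661 0.1685 0.3827] [0.5628 0.1494 0.3705] [0.7278 0.2069 0.3946]
scene 0.395 0.43 288 [0.6558 0.172  0.4129] [0.5606 0.1505 0.3951] [0.7288 0.1973 0.4248]
arm 0.97632056 -0.21632876 0.65480274 0.17222035 -0.21805264
foot ((0.6340208053588867, 0.15959006547927856), (0.15808050334453583, 0.27183282375335693), 89.97627258300781)
shift cm [-56.26 -64.17   4.65] rot deg [-0.09 -0.02 -4.23] at [0.1374 0.5578 0.1957]
```

```bash
python3 -m handwheel '[[[1,-56,-64,0,0,0,-4.2],[1,-56,-64,0,0,0,-4.2],[1,-56,-64,0,0,0,-4.2],[1,-56,-64,0,0,0,-4.2],[1,-56,-64,0,0,0,-4.2],[1,-56,-64,0,0,0,-4.2],[1,-56,-64,0,0,0,-4.2],[1,-56,-64,0,0,0,-4.2],[1,-56,-64,0,0,0,-4.2],[1,-56,-64,0,0,0,-4.2]]]'; python3 -c "
from h import *
go([.53,-.2,.15],np.pi/2-.168)"
```

```text
time_s: 1.35
eef_pos: [0.4251, 0.001, 0.1965]
eef_rot: [0.0, 0.084, 0.996, 0.0]
wrist_force: [0.2, 1.0, 0.5]
opening: 1.0
grasp_force: 0.0
shift cm [-13.72 -18.05   4.65] rot deg [ 0.01  0.02 -0.06] at [0.4251 0.001  0.1965]
```

```bash
python3 -m handwheel '[[[1,-13.7,-18,2,0,0,0],[1,-13.7,-18,2,0,0,0],[1,-13.7,-18,2,0,0,0],[1,-13.7,-18,4.6,0,0,0],[1,-13.7,-18,4.6,0,0,0],[1,-13.7,-18,4.6,0,0,0]]]'; python3 - <<'E'
from h import *
go([.53,-.2,.15],np.pi/2-.168)
c=grab('wrist'); P=cloud(c); f=c['frame'].astype(int)
cv2.imwrite('pics/w1.png',c['frame'])
m=((f[...,0]>70)&(f[...,0]-f[...,2]>45)&(P[...,2]>.03)&(P[...,2]<.055)).astype(np.uint8)
n,l,s,cc=cv2.connectedComponentsWithStats(m)
for i in range(1,n):
    if s[i,4]>60: q=P[l==i]; q=q[q[:,2]>.042]; print(cc[i],s[i,4],q.mean(0),cv2.minAreaRect(q[:,:2].astype(np.float32)))
k=(P[...,2]>.1)&(P[...,2]<.118)&(abs(P[...,0]-.61)<.1)&(abs(P[...,1]+.21)<.1); q=P[k]
print('bar',len(q)); 
if len(q): print(q.mean(0),cv2.minAreaRect(q[:,:2].astype(np.float32)))
E
```

```text
time_s: 2.1
eef_pos: [0.529, -0.1968, 0.1502]
eef_rot: [-0.001, 0.084, 0.996, 0.0]
wrist_force: [0.1, -0.3, -0.0]
opening: 1.0
grasp_force: 0.0
shift cm [-0.15 -0.3   0.02] rot deg [ 0.05 -0.07 -0.04] at [ 0.529  -0.1968  0.1502]
[278.5094 203.4509] 530 [ 0.5346 -0.201   0.046 ] ((0.5351967215538025, -0.20100945234298706), (0.010582207702100277, 0.050405774265527725), 81.99773406982422)
[457.5746 307.7562] 402 [ 0.686  -0.0277  0.0458] ((0.6888138055801392, -0.027510501444339752), (0.011660958640277386, 0.0528976246714592), 80.71794128417969)
[279.9824 332.3028] 284 [ 0.6854 -0.2256  0.046 ] ((0.6853874325752258, -0.2260327786207199), (0.010108194313943386, 0.044337403029203415), 80.55062103271484)
[438.6517 399.9551] 89 [ 0.8203 -0.0487  0.0458] ((0.8208534121513367, -0.04906827211380005), (0.009730442427098751, 0.022634850814938545), 81.10822296142578)
bar 811
[ 0.6085 -0.2141  0.1107] ((0.6096847057342529, -0.21312092244625092), (0.09523963928222656, 0.006867780350148678), 80.41511535644531)
```

View pics/w1.png

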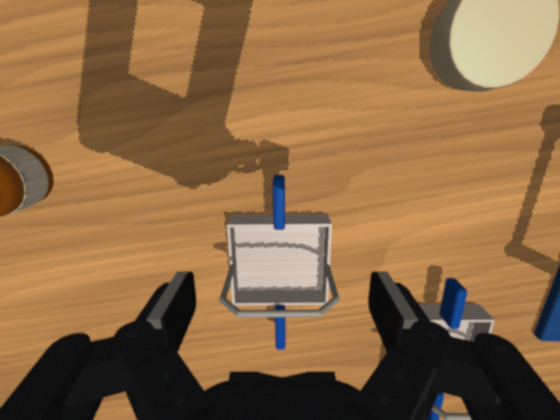

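The picture shows pan B's near handle at (279,203), straight between the fingers, with its bar at (280,311). The other pan is lower right at (455,305), the jar at left and the cheese at upper right, all clear. Descending.

```bash
python3 -c "
from h import *
go([.533,-.2005,.013],np.pi/2-.166)"
```

```text
shift cm [-0.42 -0.33 13.8 ] rot deg [ 0.01  0.01 -0.11] at [ 0.5294 -0.1966  0.151 ]
```

```bash
python3 -m handwheel '[[[1,-0.4,-0.3,5,0,0,0],[1,-0.4,-0.3,10,0,0,0],[1,-0.4,-0.3,13.8,0,0,0],[1,-0.4,-0.3,13.8,0,0,0],[1,-0.4,-0.3,13.8,0,0,0]]]'; python3 -c "
from h import *
go([.533,-.2005,.013],np.pi/2-.166)"
```

```text
time_s: 2.78
eef_pos: [0.5345, -0.2012, 0.0149]
eef_rot: [0.002, 0.084, 0.996, -0.001]
wrist_force: [0.1, -0.1, -0.0]
opening: 1.0
grasp_force: 0.0
shift cm [0.16 0.04 0.19] rot deg [-0.07  0.18 -0.09] at [ 0.5345 -0.2012  0.0149]
```

```bash
python3 -m handwheel '[[[1,0,0,0.1,0,0,0],[-1,0,0,0.1,0,0,0],[-1,0,0,0.1,0,0,0],[-1,0,0,0.1,0,0,0],[-1,0,0,0.1,0,0,0],[-1,0,0,0.1,0,0,0],[-1,0,0,0.1,0,0,0],[-1,0,0,0.1,0,0,0]]]'
```

```text
time_s: 3.78
eef_pos: [0.5329, -0.201, 0.0114]
eef_rot: [-0.0, 0.084, 0.996, 0.0]
wrist_force: [0.3, -0.2, -0.8]
opening: -0.002
grasp_force: 0.0
```

```bash
python3 - <<'E'
from h import *
print(status.get_obs()['opening'],status.get_obs()['grasp_force'])
c=grab('wrist'); b=grab('scene')
im=np.zeros((420,800,3),np.uint8); im[:,:440]=c['frame'][:,60:500]; im[:,441:]=cv2.resize(b['frame'][220:340,190:293],(359,418))[:420] if 0 else cv2.resize(b['frame'][220:340,190:293],(359,420)); cv2.imwrite('pics/w2.png',im)
E
```

```text
-0.0017882502830589473 0.0
```

View pics/w2.png

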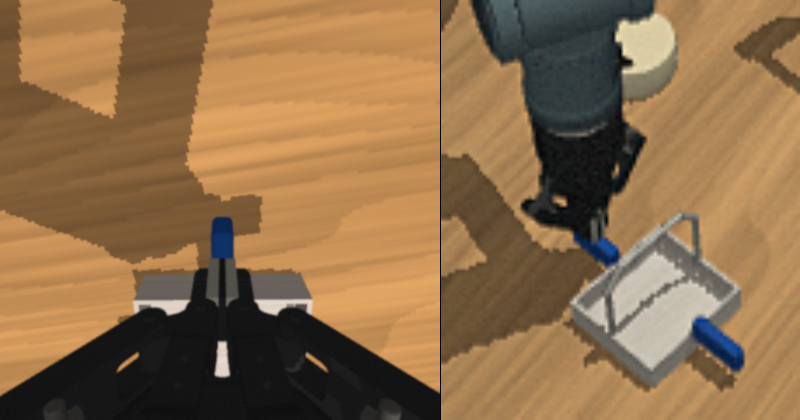

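The gripper reads fully shut with no force. The fingertips, at (600,225) in the right crop, seem to end above the handle. I'll check this with depth.

```bash
python3 - <<'E'
from h import *
c=load('wrist');P=cloud(c); f=c['frame']
for v in (222,235,250,257,262,268,275,290,310,340,360): print(v,[(P[v,u].round(3).tolist(),f[v,u].tolist()) for u in (270,282,293)])
b=load('scene');Q=cloud(b)
k=(abs(Q[...,0]-.533)<.05)&(abs(Q[...,1]+.2)<.04)&(Q[...,2]>.008)&(Q[...,2]<.09)
for v,u in np.argwhere(k)[::6]: print(v,u,Q[v,u],b['frame'][v,u])
T=T_tool();print(T)
E
```

```text
222 [([0.521, -0.207, 0.0], [53, 85, 117]), ([0.51, -0.197, 0.032], [77, 37, 9]), ([0.523, -0.192, 0.001], [58, 81, 108])]
235 [([0.53, -0.209, -0.0], [58, 73, 94]), ([0.512, -0.197, 0.046], [101, 48, 12]), ([0.515, -0.192, 0.041], [66, 59, 69])]
250 [([0.541, -0.211, 0.0], [59, 76, 101]), ([0.52, -0.199, 0.047], [103, 49, 11]), ([0.523, -0.193, 0.043], [81, 85, 106])]
257 [([0.546, -0.212, 0.0], [59, 79, 106]), ([0.524, -0.2, 0.046], [97, 47, 14]), ([0.549, -0.196, 0.001], [77, 79, 95])]
262 [([0.522, -0.205, 0.054], [73, 80, 86]), ([0.522, -0.199, 0.055], [16, 17, 19]), ([0.523, -0.194, 0.055], [75, 81, 84])]
268 [([0.521, -0.205, 0.062], [74, 80, 84]), ([0.523, -0.199, 0.06], [16, 17, 19]), ([0.522, -0.194, 0.062], [74, 80, 83])]
275 [([0.522, -0.205, 0.067], [75, 80, 84]), ([0.523, -0.199, 0.067], [16, 15, 18]), ([0.523, -0.194, 0.067], [75, 80, 84])]
290 [([0.521, -0.204, 0.08], [75, 80, 84]), ([0.522, -0.199, 0.079], [18, 17, 20]), ([0.523, -0.195, 0.079], [75, 80, 83])]
310 [([0.521, -0.204, 0.093], [21, 20, 19]), ([0.528, -0.2, 0.084], [25, 24, 26]), ([0.522, -0.195, 0.094], 
[... 1181 characters left out ...]
 [ 0.5683 -0.1757  0.0146] [ 95 104 108]
293 238 [ 0.5582 -0.2109  0.0435] [97 49 22]
294 235 [ 0.5427 -0.2083  0.0229] [80 66 66]
294 241 [ 0.5599 -0.1997  0.026 ] [164 168 171]
295 239 [ 0.5587 -0.208   0.0297] [100  87  88]
296 239 [ 0.5599 -0.2099  0.0277] [169 186 196]
297 243 [ 0.5636 -0.1963  0.0087] [ 97 107 109]
299 235 [ 0.5552 -0.2242  0.0254] [162 178 189]
300 236 [ 0.5601 -0.2256  0.0257] [ 95 100 105]
301 237 [ 0.558  -0.2195  0.011 ] [78 84 86]
303 233 [ 0.5571 -0.2373  0.0216] [100 108 112]
304 235 [ 0.5586 -0.2308  0.0091] [100 105 112]
[[-0.9858  0.1677 -0.0001  0.5329]
 [ 0.1677  0.9858  0.     -0.201 ]
 [ 0.0001  0.     -1.      0.0114]
 [ 0.      0.      0.      1.    ]]
```

```bash
python3 -m handwheel '[[[-1,0,0,-5,0,0,0],[-1,0,0,-10,0,0,0],[-1,0,0,-10,0,0,0],[-1,0,0,-10,0,0,0]]]'; python3 - <<'E'
from h import *
T=T_tool(); Ti=np.linalg.inv(T)
for n in('wrist','scene'):
    c=grab(n);P=cloud(c); q=P[np.isfinite(P[...,0])]; q=(np.c_[q,np.ones(len(q))]@Ti.T)[:,:3]
    k=(abs(q[:,0])<.03)&(abs(q[:,1])<.03)&(q[:,2]<.06)
    q=q[k]; o=np.argsort(-q[:,2]); print(n,len(q)); print(q[o[:80:8]])
    h=np.histogram(q[:,2],np.arange(-.15,.07,.01)); print(h[0])
f=load('wrist')['frame']; s=load('scene')['frame']
im=np.zeros((420,800,3),np.uint8); im[:,:440]=f[:,60:500]; im[:,441:]=cv2.resize(s[200:320,190:293],(359,420)); cv2.imwrite('pics/w3.png',im)
E
```

```text
time_s: 4.38
eef_pos: [0.5327, -0.2008, 0.1112]
eef_rot: [-0.0, 0.084, 0.996, 0.0]
wrist_force: [-0.1, 0.3, -0.3]
opening: -0.001
grasp_force: 0.0
wrist 21985
[[ 0.01    0.001  -0.038 ]
 [ 0.0104  0.0051 -0.0388]
 [ 0.0107  0.003  -0.0393]
 [ 0.0103 -0.0025 -0.0396]
 [ 0.0105  0.003  -0.0401]
 [ 0.0107 -0.001  -0.0403]
 [ 0.0103  0.0025 -0.0406]
 [ 0.0111 -0.006  -0.0412]
 [ 0.0107 -0.005  -0.0414]
 [ 0.0108  0.0045 -0.0417]]
[   0   27 4404 4691 2392 4196 3295 1094  691  684  479   32    0    0
    0    0    0    0    0    0    0]
scene 975
[[-0.0091 -0.0068 -0.037 ]
 [-0.0075 -0.0006 -0.044 ]
 [-0.0061 -0.0108 -0.0477]
 [-0.0099 -0.006  -0.0511]
 [-0.0086 -0.0005 -0.0542]
 [-0.0086 -0.     -0.0584]
 [-0.004  -0.0108 -0.0645]
 [-0.0126 -0.0026 -0.0689]
 [-0.0102 -0.0075 -0.0759]
 [-0.0125  0.0063 -0.0788]]
[16 28 32 31 26 33 48 22 15 20 20  3  0  0  0  0  0  0  0  0  0]
```

View pics/w3.png

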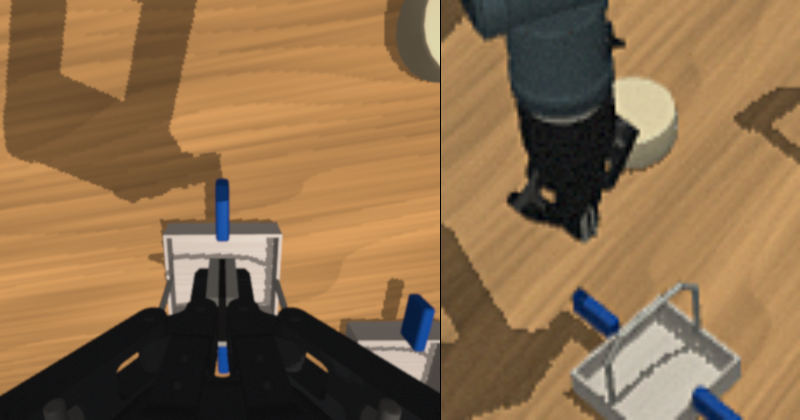

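The picture and depth show the handle undisturbed at (222,210), and both cameras put the shut fingertips 38 mm behind the reported TCP. The reported TCP is off along tool z by that much, so I'll go 38 mm deeper (reported z ≈ −0.025) and watch the force.

```bash
python3 -m handwheel '[[[1,0,0,0,0,0,0],[1,0,0,2,0,0,0],[1,0,0,4,0,0,0],[1,0,0,8,0,0,0],[1,0,0,11,0,0,0],[1,0,0,12.6,0,0,0],[1,0,0,13.5,0,0,0],[1,0,0,13.5,0,0,0]]]'; python3 -m handwheel '[[[-1,0,0,0,0,0,0],[-1,0,0,0,0,0,0],[-1,0,0,0,0,0,0],[-1,0,0,0,0,0,0],[-1,0,0,0,0,0,0],[-1,0,0,0,0,0,0]]]'
```

```text
time_s: 5.48
eef_pos: [0.533, -0.201, -0.0236]
eef_rot: [-0.0, 0.084, 0.996, 0.0]
wrist_force: [0.3, 0.3, -0.2]
opening: 1.001
grasp_force: 0.0
time_s: 6.22
eef_pos: [0.5332, -0.2011, -0.0231]
eef_rot: [0.0, 0.084, 0.996, -0.0]
wrist_force: [-0.9, 1.2, 5.2]
opening: 0.137
grasp_force: 58.7
```

Gripped: opening 0.137, 59 N. Lifting, with a check for tilt.

```bash
python3 -m handwheel '[[[-1,0,0,-2,0,0,0],[-1,0,0,-5,0,0,0],[-1,0,0,-9,0,0,0],[-1,0,0,-12,0,0,0],[-1,0,0,-12,0,0,0],[-1,0,0,-12,0,0,0]]]'; cat >> h.py <<'E'
def bar():
    "bar (and far handle) in tool axes from the wrist and scene clouds"
    T=T_tool(); Ti=np.linalg.inv(T); out=[]
    for n in('wrist','scene','top'):
        c=grab(n);P=cloud(c);q=P[np.isfinite(P[...,0])]; q=(np.c_[q,np.ones(len(q))]@Ti.T)[:,:3]
        k=(q[:,0]<-.06)&(q[:,0]>-.1)&(abs(q[:,1])<.03)&(q[:,2]<-.10)&(q[:,2]>-.16)
        h=(q[:,0]<-.14)&(q[:,0]>-.19)&(abs(q[:,1])<.012)&(q[:,2]<-.05)&(q[:,2]>-.095)
        print(n,'bar',k.sum(),np.median(q[k],0) if k.any() else '','far handle',h.sum(),np.median(q[h],0) if h.any() else '')
E
python3 - <<'E'
from h import *
o=status.get_obs(); print(o['wrist_force'],o['torque'])
bar(); go([.346,.241,.1],np.pi/2-.217)
E
```

```text
time_s: 6.98
eef_pos: [0.5321, -0.2005, 0.0956]
eef_rot: [-0.001, 0.084, 0.996, 0.0]
wrist_force: [0.2, 0.7, -2.6]
opening: 0.129
grasp_force: 58.5
[ 0.2223  0.6883 -2.5534] [ 0.08    0.1472 -0.027 ]
wrist bar 0  far handle 0 
scene bar 45 [-0.078   0.0009 -0.1343] far handle 89 [-0.1607 -0.004  -0.0655]
top bar 0  far handle 47 [-0.1641  0.0014 -0.0667]
shift cm [25.72 40.39 -0.4 ] rot deg [ 0.06 -0.17  2.77] at [ 0.5318 -0.2003  0.0947]
```

```bash
python3 -m handwheel '[[[-1,1.5,2.5,0,0,0,0],[-1,4,6.3,0,0,0,0.5],[-1,7,11,0,0,0,1],[-1,10,15.7,0,0,0,1.5],[-1,13,20.4,0,0,0,2],[-1,16,25.1,0,0,0,2.5],[-1,19,29.8,0,0,0,2.8],[-1,22,34.5,0,0,0,2.8],[-1,24.5,38.5,0,0,0,2.8],[-1,25.7,40.4,-0.4,0,0,2.8]]]'; python3 -m handwheel '[[[-1,0,0,0,0,0,0],[-1,0,0,0,0,0,0]]]'; python3 - <<'E'
from h import *
bar(); go([.346,.241,.1],np.pi/2-.217)
S=np.array([.568,.192,0]); Rs=R.from_euler('z',-.217).as_matrix()
for n in('scene','top','wrist'):
    c=load(n);P=cloud(c); q=P.reshape(-1,3)
    col=c['frame'].reshape(-1,3); q2=(q-S)@Rs
    k=np.isfinite(q[:,0])&(abs(q2[:,0])<.04)&(abs(q2[:,1])<.02)&(q[:,2]>.165)&(q[:,2]<.285)
    print(n,k.sum())
    for z in np.arange(.165,.285,.006):
        m=k&(q[:,2]>=z)&(q[:,2]<z+.006)
        if m.sum(): print(round(z,3),m.sum(),q2[m].mean(0)[:2],q2[m][:,0].min(),q2[m][:,0].max())
    o=k&(col[:,2].astype(int)-col[:,0]>70)&(col[:,2]>140)
    print('orange',o.sum(),q2[o].mean(0) if o.any() else '')
s=load('scene')['frame']; w=load('wrist')['frame']
im=np.zeros((420,800,3),np.uint8); im[:,:440]=w[:,60:500]; im[:,441:]=cv2.resize(s[125:230,265:355],(359,420)); cv2.imwrite('pics/h1.png',im)
E
```

```text
time_s: 8.38
eef_pos: [0.345, 0.242, 0.0994]
eef_rot: [-0.001, 0.107, 0.994, -0.0]
wrist_force: [-0.1, 0.3, -1.6]
opening: 0.136
grasp_force: 58.7
time_s: 8.62
eef_pos: [0.3472, 0.2398, 0.0999]
eef_rot: [-0.0, 0.108, 0.994, -0.0]
wrist_force: [0.1, -0.3, -1.9]
opening: 0.131
grasp_force: 58.7
wrist bar 0  far handle 0 
scene bar 27 [-0.0801  0.0024 -0.1355] far handle 65 [-0.1603 -0.0046 -0.0637]
top bar 58 [-0.0798  0.0002 -0.1353] far handle 82 [-0.1596 -0.0044 -0.0677]
shift cm [0.19 0.11 0.02] rot deg [-0.02 -0.03 -0.11] at [0.3476 0.2395 0.1002]
scene 76
0.177 3 [-0.0038  0.0032] -0.01404541146157488 0.009434126844438971
0.183 9 [0.003 0.   ] -0.008423113752991653 0.012947103870308889
0.189 3 [-0.0116 -0.0005] -0.013154283996628232 -0.010528219036258129
0.195 7 [0.0028 0.0001] -0.013660102197308732 0.016041605043143437
0.201 6 [0.0018 0.0017] -0.017490885672162414 0.014288816060685076
0.207 11 [-0.0016  0.0019] -0.01700922389000455 0.014172656886281845
0.213 9 [-0.0031  0.0006] -0.01607130870504152 0.010128165018960907
0.219 3 [0.0111 0.0011] 0.007591221022602984 0.0138102338873
[... 340 characters left out ...]
33493
0.255 3 [0.0013 0.0001] 0.00034844440405192755 0.0022821130087422835
0.261 6 [-0.0002  0.002 ] -0.003850519554806755 0.0030092821660935134
0.273 3 [0.0005 0.0014] -0.0012067361677923522 0.002031864340165866
orange 5 [-0.0041  0.0007  0.215 ]
top 27
0.177 4 [-0.0019  0.0008] -0.007372870701064482 0.0018771978550994114
0.183 6 [-0.0013  0.0007] -0.006045326492551525 0.0035844419055947856
0.189 3 [-0.012  -0.0006] -0.015377724715101064 -0.00903931784091506
0.201 2 [-0.0129 -0.0014] -0.013952147538015448 -0.011789639899469592
0.207 3 [-0.0105 -0.0003] -0.01568979913967726 -0.002546060892544129
0.213 9 [-0.0089  0.0019] -0.014618552910848409 -0.0010890732335148386
orange 0 
wrist 0
orange 0
```

View pics/h1.png

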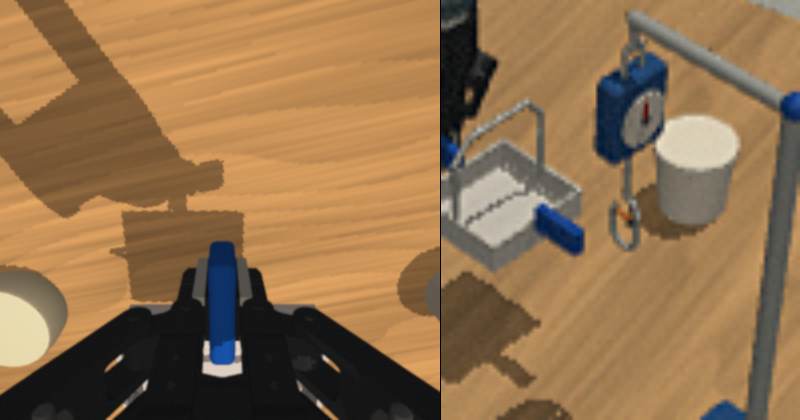

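The picture shows the pan held level, its far handle at (560,228). The hook, with its orange gate at (627,212), is straight ahead, matching seat ≈ (0.568, 0.192) at yaw −0.217. Lowering slightly and moving in to just short of the tip.

```bash
python3 -m handwheel '[[[-1,-1,0.1,0.3,0,0,0],[-1,-3,0.1,0.6,0,0,0],[-1,-5.5,0.1,0.6,0,0,0],[-1,-8,0.1,0.6,0,0,0],[-1,-10,0.1,0.6,0,0,0],[-1,-11,0.1,0.6,0,0,0],[-1,-11,0.1,0.6,0,0,0],[-1,-11,0.1,0.6,0,0,0]]]'; cat >> h.py <<'E'
S=np.array([.568,.192,0]); Rs=R.from_euler('z',-.217).as_matrix()
def look(name=None):
    T=T_tool();b=(T@[-.0785,0,-.1325,1])[:3]; print('bar est in stand',(b-S)@Rs)
    for n in('scene','top'):
        c=grab(n);q=cloud(c).reshape(-1,3);q2=(q-S)@Rs
        f=np.isfinite(q[:,0])
        k=f&(abs(q2[:,0])<.1)&(abs(abs(q2[:,1])-.024)<.011)&(q[:,2]>.15)&(q[:,2]<.25)
        k&=abs(q[:,2]-b[2])<.02
        print(n,'bar pts',k.sum(),np.median(q2[k],0) if k.any() else '',q2[k].max(0)[2] if k.any() else '')
        k=f&(abs(q2[:,0])<.035)&(abs(q2[:,1])<.006)&(q[:,2]>.12)&(q[:,2]<.285)
        o=np.argsort(q[k][:,2]); print(' hook pts',k.sum(),'z lo',q2[k][o[:3]].round(3).tolist(), 'scale case lo', np.nanmin(q2[f&(abs(q2[:,0])<.03)&(abs(abs(q2[:,1])-.02)<.01)&(q[:,2]>.27)][:,2]))
    if name: cv2.imwrite('pics/'+name,cv2.resize(load('scene')['frame'][125:225,265:365],(600,600),interpolation=2))
E
python3 -c "
from h import *
look('h2.png'); go([.4884,.2095,.0935],np.pi/2-.217)"
```

```text
time_s: 9.78
eef_pos: [0.4542, 0.2176, 0.0942]
eef_rot: [-0.001, 0.108, 0.994, -0.0]
wrist_force: [-0.6, 0.7, -1.8]
opening: 0.132
grasp_force: 58.7
bar est in stand [-0.038   0.0005  0.2266]
scene bar pts 37 [-0.0416 -0.0143  0.2284] 0.237810291611946
 hook pts 110 z lo [[-0.022, -0.004, 0.121], [-0.02, 0.003, 0.122], [0.011, -0.004, 0.124]] scale case lo 0.28716932847250276
top bar pts 20 [-0.0373 -0.0246  0.229 ] 0.23234809517047395
 hook pts 106 z lo [[-0.014, 0.003, 0.12], [-0.029, 0.001, 0.12], [-0.02, 0.001, 0.12]] scale case lo 0.29502058763896555
shift cm [-3.51 -0.08  0.09] rot deg [-0.01 -0.02  0.01] at [0.4543 0.2178 0.0944]
```

View pics/h2.png

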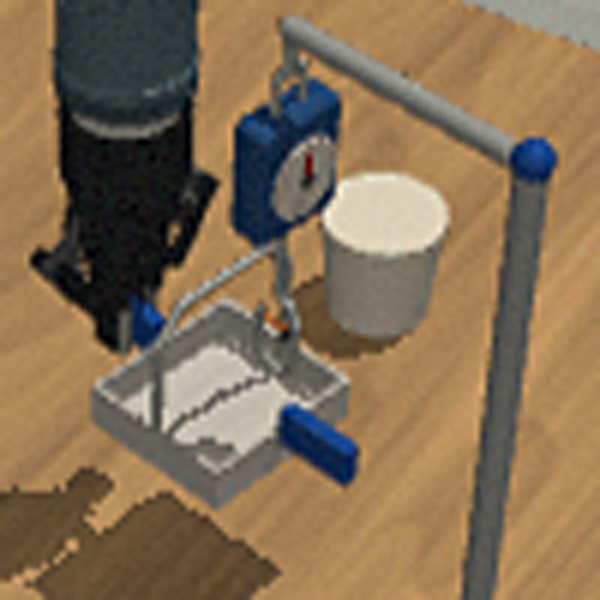

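The bar, running from (160,330) to (280,250), is just in front of the hook and gate (270,320). Its centre is at about z 0.2265, which clears the tip. Easing in over the mouth.

```bash
python3 -m handwheel '[[[-1,-0.8,-0.1,0,0,0,0],[-1,-1.6,-0.1,0,0,0,0],[-1,-2.4,-0.1,0,0,0,0],[-1,-3,-0.1,0,0,0,0],[-1,-3.5,-0.1,0,0,0,0],[-1,-3.5,-0.1,0,0,0,0],[-1,-3.5,-0.1,0,0,0,0]]]'; python3 -c "
from h import *
look()"
```

```text
time_s: 10.75
eef_pos: [0.4887, 0.2091, 0.0944]
eef_rot: [-0.0, 0.108, 0.994, -0.0]
wrist_force: [-0.3, -0.0, -1.9]
opening: 0.128
grasp_force: 58.7
bar est in stand [-0.0026 -0.0004  0.2268]
scene bar pts 81 [-0.0654 -0.0209  0.2283] 0.24632394596301976
 hook pts 102 z lo [[-0.007, 0.005, 0.12], [0.021, 0.005, 0.12], [0.022, -0.001, 0.12]] scale case lo 0.28269263785595666
top bar pts 20 [-0.0023 -0.0235  0.2295] 0.23432134979005015
 hook pts 58 z lo [[-0.023, 0.003, 0.12], [0.024, -0.0, 0.12], [0.008, 0.0, 0.12]] scale case lo 0.2946252450284099
```

```bash
python3 -m handwheel '[[[-1,0,0,0.5,0,0,0],[-1,0,0,1,0,0,0],[-1,0,0,1.5,0,0,0],[-1,0,0,2,0,0,0],[-1,0,0,2,0,0,0],[-1,0,0,2,0,0,0]]]'; python3 -c "
from h import *
look(); print(status.get_obs()['wrist_force'],status.get_obs()['torque'])"
```

```text
time_s: 11.6
eef_pos: [0.4891, 0.2091, 0.0747]
eef_rot: [0.0, 0.108, 0.994, 0.0]
wrist_force: [-0.3, 0.5, 0.8]
opening: 0.134
grasp_force: 59.2
bar est in stand [-0.0022 -0.0003  0.2072]
scene bar pts 81 [-0.0664 -0.0202  0.2085] 0.22681416651865516
 hook pts 78 z lo [[0.005, 0.004, 0.171], [0.003, 0.002, 0.171], [-0.005, -0.0, 0.171]] scale case lo 0.2845090810605835
top bar pts 19 [-0.0022 -0.0223  0.2105] 0.21361490342664569
 hook pts 9 z lo [[0.0, 0.0, 0.172], [-0.001, 0.003, 0.172], [-0.003, -0.001, 0.175]] scale case lo 0.29650402017253474
[ 0.3101 -0.5864 -0.3738] [-0.0462 -0.0806 -0.0298]
```

The force is up about 2.5 N and the hook has sunk about 8 mm, as the spring predicts. Pressing on.

```bash
python3 -m handwheel '[[[-1,0,0,0.4,0,0,0],[-1,0,0,0.8,0,0,0],[-1,0,0,1,0,0,0],[-1,0,0,1,0,0,0]]]';  python3 -m handwheel '[[[-1,0,0,0.3,0,0,0],[-1,0,0,0.5,0,0,0],[-1,0,0,0.5,0,0,0]]]'; python3 -c "
from h import *
look(); print(status.get_obs()['wrist_force'],status.get_obs()['torque'])"
```

```text
time_s: 12.2
eef_pos: [0.489, 0.2092, 0.0644]
eef_rot: [0.0, 0.108, 0.994, 0.0]
wrist_force: [-0.6, -0.2, 3.7]
opening: 0.134
grasp_force: 59.6
time_s: 12.58
eef_pos: [0.4889, 0.2092, 0.0593]
eef_rot: [-0.0, 0.108, 0.994, -0.0]
wrist_force: [0.1, 0.2, 3.8]
opening: 0.135
grasp_force: 59.7
bar est in stand [-0.0024 -0.0003  0.1918]
scene bar pts 76 [-0.0664 -0.0203  0.1929] 0.2112367266937123
 hook pts 80 z lo [[0.005, -0.0, 0.16], [-0.0, 0.001, 0.16], [-0.002, -0.002, 0.16]] scale case lo 0.2881415790849785
top bar pts 19 [-0.0027 -0.0222  0.1954] 0.19861398932009444
 hook pts 13 z lo [[-0.002, -0.001, 0.158], [-0.004, 0.001, 0.162], [-0.001, 0.002, 0.163]] scale case lo 0.2949674482696151
[0.3959 0.2313 4.4202] [-0.0434 -0.3521 -0.0225]
```

```bash
python3 -m handwheel '[[[-1,0,0,0.3,0,0,0],[-1,0,0,0.5,0,0,0],[-1,0,0,0.5,0,0,0]]]';  python3 -m handwheel '[[[-1,0,0,0.2,0,0,0],[-1,0,0,0.4,0,0,0],[-1,0,0,0.4,0,0,0]]]'; python3 -c "
from h import *
look(); print(status.get_obs()['wrist_force'],status.get_obs()['torque'])"
```

```text
time_s: 13.05
eef_pos: [0.4891, 0.2091, 0.0546]
eef_rot: [0.0, 0.108, 0.994, 0.0]
wrist_force: [0.4, 0.3, 5.1]
opening: 0.128
grasp_force: 59.8
time_s: 13.42
eef_pos: [0.4893, 0.2092, 0.0508]
eef_rot: [0.0, 0.108, 0.994, 0.0]
wrist_force: [-0.2, -0.5, 5.5]
opening: 0.13
grasp_force: 59.9
bar est in stand [-0.0021 -0.0002  0.1833]
scene bar pts 76 [-0.0653 -0.0198  0.185 ] 0.20328014304147501
 hook pts 79 z lo [[-0.005, 0.001, 0.152], [-0.01, 0.002, 0.153], [0.004, 0.002, 0.153]] scale case lo 0.2866405777873583
top bar pts 17 [-0.0017 -0.0239  0.1865] 0.1893003003828002
 hook pts 12 z lo [[-0.005, -0.001, 0.153], [-0.002, -0.0, 0.155], [0.007, -0.0, 0.156]] scale case lo 0.29288557870112275
[-0.1125 -0.4117  6.5909] [-0.0019 -0.5072  0.0435]
```

```bash
python3 -m handwheel '[[[-1,0,0,0.2,0,0,0],[-1,0,0,0.4,0,0,0],[-1,0,0,0.4,0,0,0]]]';  python3 -c "
from h import *
look(); print(status.get_obs()['wrist_force'],status.get_obs()['torque'])"
```

```text
time_s: 13.9
eef_pos: [0.4884, 0.2091, 0.0461]
eef_rot: [-0.001, 0.108, 0.994, -0.0]
wrist_force: [0.9, 0.0, -1.7]
opening: 0.128
grasp_force: 58.7
bar est in stand [-0.0028 -0.0004  0.1785]
scene bar pts 69 [-0.0675 -0.0204  0.1805] 0.19674673738237436
 hook pts 81 z lo [[0.001, 0.004, 0.159], [-0.002, 0.002, 0.162], [0.004, 0.006, 0.164]] scale case lo 0.289101815089034
top bar pts 17 [-0.0025 -0.0225  0.1799] 0.18446507114590904
 hook pts 10 z lo [[0.004, -0.001, 0.172], [0.005, 0.002, 0.174], [0.002, 0.0, 0.175]] scale case lo 0.2941496314935934
[-0.6437  0.1522  0.1885] [-0.0464 -0.0139  0.0036]
```

The force collapsed and the hook sprang back up: the bar went through. Checking before letting go.

```bash
python3 -c "
from h import *
look('h3.png'); print(status.get_obs()['wrist_force'],status.get_obs()['torque'])"
```

```text
bar est in stand [-0.0033 -0.0007  0.1778]
scene bar pts 67 [-0.0685 -0.0213  0.1791] 0.1963783773095551
 hook pts 78 z lo [[-0.005, 0.005, 0.168], [0.002, 0.003, 0.169], [-0.006, -0.004, 0.173]] scale case lo 0.2881392809610226
top bar pts 17 [-0.0033 -0.0245  0.1809] 0.18357603176015003
 hook pts 7 z lo [[0.008, -0.001, 0.176], [0.006, -0.002, 0.177], [0.002, 0.0, 0.177]] scale case lo 0.29232463817112386
[ 0.4698 -0.4026  0.2579] [-0.0465  0.005   0.0081]
```

View pics/h3.png

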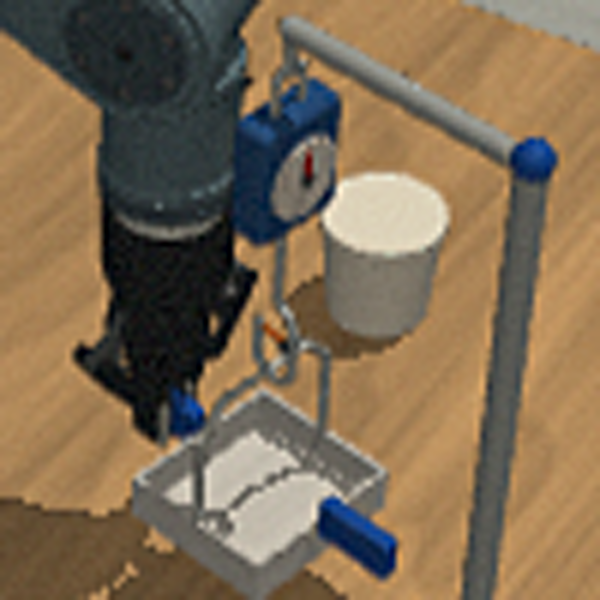

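The bar lies in the hook's bottom at (275,370) with the orange gate shut above it at (272,332), and the wrist force near zero shows the scale carrying the weight. Releasing gently, then backing off along the handle.

```bash
python3 -m handwheel '[[[-1,-0.2,0,0.1,0,0,0],[-1,-0.2,0,0.1,0,0,0],[-0.6,-0.2,0,0.1,0,0,0],[-0.4,-0.2,0,0.1,0,0,0],[-0.1,-0.2,0,0.1,0,0,0],[0.1,-0.2,0,0.1,0,0,0],[0.1,-0.2,0,0.1,0,0,0],[0.1,-0.2,0,0.1,0,0,0]]]'; python3 -m handwheel '[[[0.1,0.5,0,0,0,0,0],[0.1,1.5,0,0,0,0,0],[0.1,3,0,0,0,0,0],[0.1,4.5,0,0,0,0,0],[0.1,6,0,0,0,0,0],[0.1,8,0,0,0,0,0],[0.1,10,0,0,0,0,0],[0.1,12,0,0,0,0,0],[0.1,12,0,0,0,0,0],[0.1,12,0,0,0,0,0]]]'; python3 -m handwheel '[[[0.1,0,0,0,0,0,0],[0.1,0,0,0,0,0,0],[0.1,0,0,0,0,0,0],[0.1,0,0,0,0,0,0],[0.1,0,0,0,0,0,0],[0.1,0,0,0,0,0,0],[0.1,0,0,0,0,0,0],[0.1,0,0,0,0,0,0],[0.1,0,0,0,0,0,0],[0.1,0,0,0,0,0,0]]]'; python3 - <<'E'
from h import *
def st(tag):
    c=grab('top');q2=(cloud(c).reshape(-1,3)-S)@Rs; f=np.isfinite(q2[:,0])
    k=f&(abs(q2[:,0])<.03)&(abs(abs(q2[:,1])-.024)<.011)&(q2[:,2]>.165)&(q2[:,2]<.2); print(tag,'bar',k.sum(),np.median(q2[k],0))
    c=grab('scene');q2=(cloud(c).reshape(-1,3)-S)@Rs; f=np.isfinite(q2[:,0]);col=c['frame'].reshape(-1,3).astype(int)
    b=f&(col[:,0]-col[:,2]>45)&(abs(abs(q2[:,0])-.08)<.035)&(abs(q2[:,1])<.03)&(q2[:,2]>.06)&(q2[:,2]<.14)
    for s in(-1,1): k=b&(q2[:,0]*s>0); print(' handle',s,k.sum(),q2[k].max(0) if k.any() else '')
st('a');st('b')
cv2.imwrite('pics/h4.png',cv2.resize(load('scene')['frame'][125:225,265:365],(600,600),interpolation=2))
E
```

```text
time_s: 15.1
eef_pos: [0.4909, 0.2087, 0.0455]
eef_rot: [-0.0, 0.108, 0.994, -0.0]
wrist_force: [0.4, 0.3, 0.4]
opening: 0.554
grasp_force: 0.0
time_s: 16.35
eef_pos: [0.3744, 0.2347, 0.0459]
eef_rot: [0.001, 0.108, 0.994, 0.0]
wrist_force: [0.2, -0.3, 0.8]
opening: 0.554
grasp_force: 0.0
time_s: 17.6
eef_pos: [0.3737, 0.2346, 0.0455]
eef_rot: [0.0, 0.108, 0.994, -0.0]
wrist_force: [-0.2, -0.6, -0.3]
opening: 0.55
grasp_force: 0.0
a bar 33 [-0.0008 -0.0132  0.1814]
 handle -1 68 [-0.0482  0.0065  0.1188]
 handle 1 85 [0.1001 0.0074 0.1196]
b bar 34 [-0.0007 -0.0133  0.1811]
 handle -1 67 [-0.0521  0.0078  0.1198]
 handle 1 84 [0.1007 0.0111 0.1232]
```

View pics/h4.png

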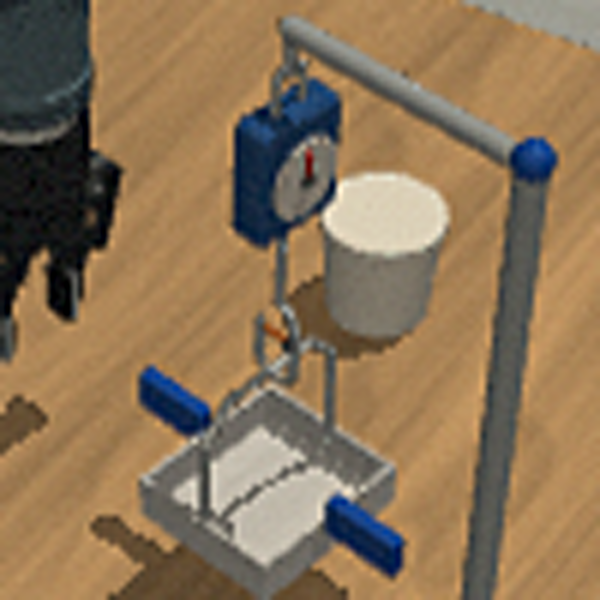

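The pan hangs level and free, its bar in the hook at (280,370) and the gate shut at (272,328). I'll let it settle for a few seconds, then hand in.

```bash
for i in 1 2 3 4; do python3 -m handwheel '[[[0.1,0,0,0,0,0,0],[0.1,0,0,0,0,0,0],[0.1,0,0,0,0,0,0],[0.1,0,0,0,0,0,0],[0.1,0,0,0,0,0,0],[0.1,0,0,0,0,0,0],[0.1,0,0,0,0,0,0],[0.1,0,0,0,0,0,0],[0.1,0,0,0,0,0,0],[0.1,0,0,0,0,0,0]]]' >/dev/null; done; python3 -c "
from h import *
print(ctrl.hand_in())"
```

```text
the job is handed in; nothing more can be done
None
```

The pan hangs freely and level from the snap hook with the gate shut, and the job is handed in at about 23 s; the scale was pulled to about 8 to 9 N at most, and the arm never touched the cheese, jar or tub.

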